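# Unload the clamping jig and lock it up again

## Task

The glue has cured on the thin wood slips in the clamping jig: raise the hinged clamp bar well up first, only then slide every slip straight out from beneath the bar, and lay them all flat on the drying rack, side by side, each across both rails. When all the slips are on the rack, fold the clamp bar fully down again and lock it with the loose keeper rod: lay the rod over the bar into the two fork clips and press it down past the sprung jaw until it sits at the bottom and the jaw has snapped shut over it.

Things in the scene. Friction and masses are not known exactly. Their poses are not given: they have to be found in the camera images.
- clamp_jig: Fixed wooden clamping jig with a steel clamp bar, on the right of the bench. Origin: underside centre, on the bench top. x runs along the bar towards its hinge (handle at -x); the slips slide out towards +y; z up. Bed 24 mm thick, spans x -108 to +180, y -85 to +16 mm. The slips lie on it, long side along y, in four lanes at x about -70, -9, +52, +113 mm.
- ledge_edge (a point): Middle of the front lower edge of a fixed wooden ledge along the jig's rear (jig y = -48 mm, 34 mm above the bench; its top 46 mm): the slips' rear ends are tucked 8 to 14 mm under it, so a slip must slide some 20 mm towards +y before it can be lifted. The slips' front ends overhang the bed's front edge by 41 to 48 mm, free to be gripped there across their width.
- clamp_bar (a joint): Hinge of the clamp bar: 0 = down (underside 1 mm above the slips), 0.7 rad = fully up. Stiff: the bar stays where it is left; at the handle lifting takes about 3 N, pushing down about 1 N. Bar 24 mm wide (jig y -40 to -16 mm), 14 mm thick, top at 47 mm when down; axis: jig +y through point bar_hinge (positive raises the handle).
- bar_handle (a point): Centre of the bar's handle: a round wooden cross bar 16 mm thick, 60 mm long along jig y, 355 mm from the hinge, 23 mm above the bar's top; an 8 mm thick post below it joins it to the bar. 70 mm above the bench when down. Best pinched from above across jig x.
- bar_hinge (a point): Point on the bar's hinge axis (axis along jig y), 40 mm above the bench. With the bar down the handle centre is at (-355, 0, +30) mm from here in jig axes.
- clip_seat (a point): Where the rod's middle must come to lie, 63 mm above the bench, rod along jig y, 8 mm above the lowered bar; axes as the jig's. Two fork clips (16 mm wide, tops 92 mm above the bench) stand 42 mm before and behind it along y, 68 mm apart for fingers. Fixed flared wall on the +x side, sprung jaw on the -x side, mouth upwards; the rod meets the jaw with its centre about 21 mm above the seat.
- clip_jaw (a joint): The sprung jaw (both clips' jaws move as one): 0 = shut, grows as the rod pushes it aside by up to about 0.25 rad; it springs back by itself. Pressing the rod past it takes roughly 10 N downwards.
- drying_rack: Fixed drying rack on the left: a board 250 x 90 mm, 10 mm thick, with two upright wooden rails along its x, each 10 mm wide, 26 mm high, centred at y = -24 and +24 mm. Origin: underside centre. Keep clear of the wooden bowl on the lathe behind it (world x over 0.70 m, y 0.03 to 0.30 m) and of the lamp head (y over 0.25 m, from 0.46 m up).
- rack_top (a point): Centre of the rack between the rails, at the height of the rails' tops (36 mm above the bench); axes as the rack's. There is room for four slips side by side at x about -84, -28, +28 and +84 mm, long side along y.
- slip1_mid (a point): Centre of a thin wood slip 30 mm wide (its x), 120 mm long (its y), 8 mm thick, about 20 g. Two to four of the slips are there; the others are absent.
- slip2_mid (a point): Another slip, the same.
- slip3_mid (a point): Another slip, the same.
- slip4_mid (a point): Another slip, the same.
- keeper_rod_mid (a point): Centre of the keeper rod, a round wooden rod 16 mm thick with a dark square block 20 x 20 x 14 mm at each end (they keep it from rolling), 164 mm long over all (along its y), about 40 g, lying loose on the bench to the right of the jig, its centre 10 mm up.

How it is judged:
By the outcome, as a careful person would: the job done as asked, in the order asked, and still so for the second after the job is handed in, with the robot touching nothing.
Of slip1, slip2, slip3, slip4 only 2 to 4 are there at a start; the rules pass over those that are not, and their reading is None.
At some moment in a run one of keeper_rod may be knocked a few centimetres aside while the robot is not near it.
Once in a run the grip may slacken for a moment while it holds something.
It also fails if it takes over 210 s, if anything falls off the work surface, if the arm or the gripper's body presses on something with over 40 N, if the wrist force passes 120 N, or if a joint passes its speed limit or range.

## Robot

A 6-joint arm with a two-finger parallel gripper is mounted at the origin on a cart in front of the work surface, level with it; the furniture and walls round the work are solid. World frame = base frame: x ahead of the robot, y to its left, z up, the work surface at z = 0. Lengths are in mm, angles in degrees, forces in N, time in s.
With the tool pointing down it reaches from about 350 to 850 mm from the base axis. Payload 8.1 kg.
Tool frame: the origin (TCP) lies where the fingers leave the gripper's body, on its centre line; the fingertips stand 73 mm ahead of it and the grasp point (between the pads) lies 54 mm ahead of it; z points along the fingers, y is the line along which they close (so a half turn about z gives the same grasp; the last joint's range is limited). The gripper opens to 85 mm and grips with 20 to 120 N. Pads are 22 mm wide; open, the fingers measure 114 mm over their backs; the gripper's body (76 mm by 85 mm) begins 54 mm behind the grasp point. The pads swing forward as they close: fully open they stand 13 mm farther back than shut.
Start: joints at [61.054, 7.471, 85.268, -0, 87.261, -4.893], TCP at [244.527, 547.917, 303.892] pointing down, gripper open.
Joint ranges: [-169.43, 169.43], [-51.17, 129.36], [1.28, 143.12], [-76.62, 256.62], [0, 156.53], [-152.29, 152.29]. Speed limits (degrees/s): [136.94, 136.94, 159.86, 180, 180, 180].

## Interface

Orientations are given as [roll, pitch, yaw] about the fixed x, y, z axes, in that order (R = Rz(yaw) Ry(pitch) Rx(roll)).
In Python, from bench import sense, optics, r gives the robot as it stands.
- The arm moves only by the tool servo_tool, never from a script. Its argument "plan" is a list that holds one entry, the list of rows, each a list of 5 numbers: the shift along the world's x, y, z in m, then the turn about the world's z in degrees, then the finger opening in m, from 0 to 0.0854. A call has 1 to 10 rows; each row shifts and turns the commanded pose from where the row before left it; what a row does not reach is not made up. A row lasts 1/10 s, in which the tool goes at most 50 mm and 8.59 degrees, less where a joint would pass 70% of its speed; a pose out of reach is approached as far as the arm can. A call is refused whole if a number of a shift passes 0.05 or a number of a turn 8.59, either way. A call with a gripper value outside its range is refused whole. The fingers move at their own pace and stop on an object; "force" is the grip in N (left out, the last holds). Time passes only in rows, so rows that do not move let the fingers close. It gives the time, the measured TCP pose, the force, the opening and the grip force at its end, in the units of the state.
- sense(): the state, without advancing time (a new reading comes with each control period).
- optics.snapshot(name): name is "scene" or "top" or "wrist"; returns a dict with "frame" (400x640x3 uint8, blue, green, red), "fx", "fy", "cx", "cy" (pixels), "cam_to_world" (4x4, takes a point from camera to world coordinates). Camera axes: x right, y down, z forward; pixel columns grow to the right and rows downward; lengths in mm; the calibration is good to about 2 mm. A picture is of the moment at which its call begins. There is no depth.
- r.hand_in(): hands the job in; it is judged then, once.
The state is a dict: "time": time; "joint_pos": joint angles; "qd": joint speeds; "joint_efforts": joint torques, N m; "tool_pos": TCP position; "tcp_rot": TCP orientation; "ft_force": force on the tool from outside, world axes, zero at the start; "wrist_torque": the same for the moment, N m; "finger_gap": finger opening in mm; "grip_force": force on a finger pad.
Only numpy, scipy, OpenCV 4.12 (cv2) and the standard library are available. Lean on these libraries where they do the work, as an engineer would, in place of code of your own. Each camera call takes 0.05 s, during which the arm holds its last target. There are 200 camera calls.

## Working session

There is one attempt and no reset: what is moved stays moved. The work goes in short steps, Python scripts to look and compute and a tool call to move; the robot and the scene stay as the last step left them, time stands still between calls to the robot, and variables do not carry over. Pictures are saved under pics/ and viewed, at most 14 in all, crops included, and the job is handed in when it is done.

Besides the shell and the picture viewer there is one more tool, called after "Request:" as name(argument=value, ...), one argument or row to a line, values as JSON. servo_tool: Moves the arm, as the interface text tells. Its arguments: {"type":"object","properties":{"plan":{"type":"array"},"force":{"type":"number"}},"required":["plan"]}

```bash
mkdir -p pics; ls; cat > h.py <<'E'
import numpy as np, cv2
from bench import sense, optics, r
def snap(n,f=None):
    s=optics.snapshot(n)
    if f: cv2.imwrite('pics/'+f,s['frame'])
    return s
def ray(s,u,v,z):
    T=np.array(s['cam_to_world']);d=T[:3,:3]@np.array([(u-s['cx'])/s['fx'],(v-s['cy'])/s['fy'],1.])
    o=T[:3,3];return o+d*(z-o[2])/d[2]
def proj(s,p):
    T=np.linalg.inv(np.array(s['cam_to_world']));q=T[:3,:3]@np.array(p,float)+T[:3,3]
    return q[0]/q[2]*s['fx']+s['cx'],q[1]/q[2]*s['fy']+s['cy']
E
python3 - <<'E'
from h import *
for n in('top','scene'):
    s=snap(n,n+'0.png');print(n,s['fx'],np.round(s['cam_to_world'],3).tolist())
print(sense())
E
```

```text
pics
top 499.37629427295985 [[-0.013, -0.985, 0.173, 369.304], [-1.0, 0.016, 0.016, -137.946], [-0.018, -0.173, -0.985, 1304.526], [0.0, 0.0, 0.0, 1.0]]
scene 389.107371415619 [[0.81, -0.288, 0.51, 96.363], [-0.586, -0.39, 0.711, -767.131], [-0.006, -0.875, -0.485, 529.181], [0.0, 0.0, 0.0, 1.0]]
{'time': 0.1, 'joint_pos': array([ 6.10547741e+01,  7.51342973e+00,  8.53237609e+01, -9.69470666e-04,
        8.72624114e+01, -4.89342152e+00]), 'qd': array([-0.03375834, -0.05496852, -0.12100663, -0.00138974, -0.00358124,
        0.09215966]), 'joint_efforts': array([ 1.39891825e-03, -5.70949495e+01, -5.01943445e+01, -1.61729436e-04,
        8.19986133e-03,  1.40592892e-04]), 'tool_pos': array([244.33907731, 547.57565153, 302.91470664]), 'tcp_rot': array([-1.79900678e+02, -7.53154400e-03,  1.55948236e+02]), 'ft_force': array([-0.07326655, -0.45317504, -0.49720796]), 'wrist_torque': array([-0.01301889, -0.0176878 , -0.04267504]), 'grip_force': 0.0, 'finger_gap': 85.10924855765502}
```

View pics/top0.png

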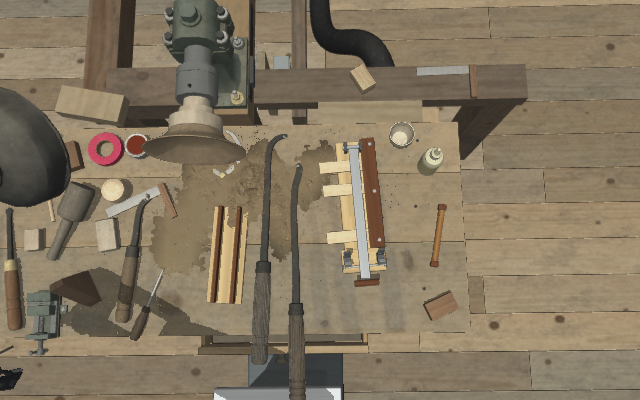

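View pics/scene0.png

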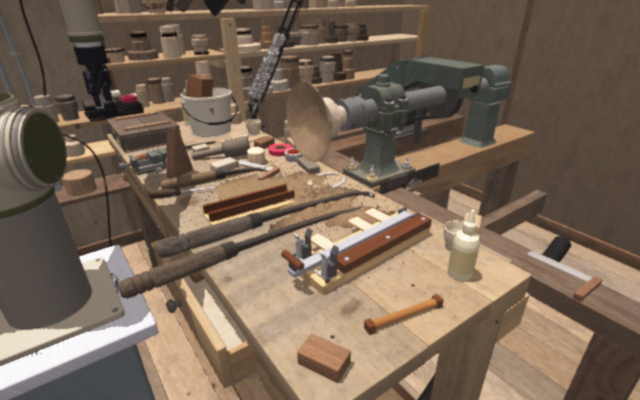

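The top view shows the jig at (362,205) with its handle at (367,282), and three slips at about (331,168), (337,189) and (341,237). The rack is at (229,255) and the rod at (439,235). The scene view agrees. I'll enlarge crops to measure.

```bash
python3 - <<'E'
import cv2
a=cv2.imread('pics/top0.png')
cv2.imwrite('pics/c1.png',cv2.resize(a[130:295,310:460],None,fx=3.6,fy=3.6,interpolation=cv2.INTER_CUBIC))
cv2.imwrite('pics/c2.png',cv2.resize(a[195:315,200:310],None,fx=5,fy=5,interpolation=cv2.INTER_CUBIC))
E
```

```text
(no output)
```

View pics/c1.png

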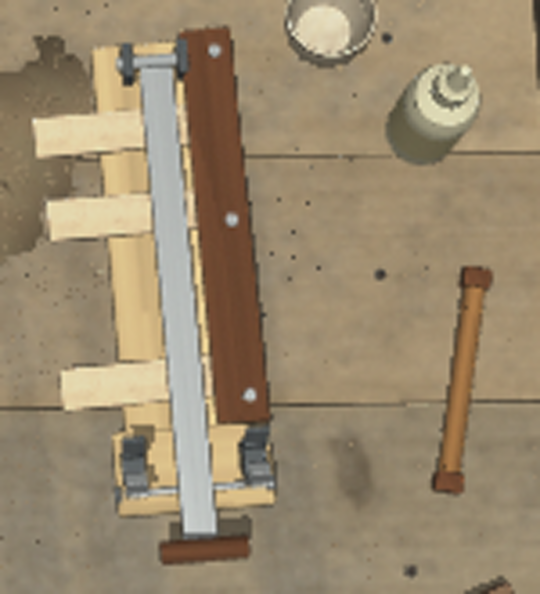

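View pics/c2.png

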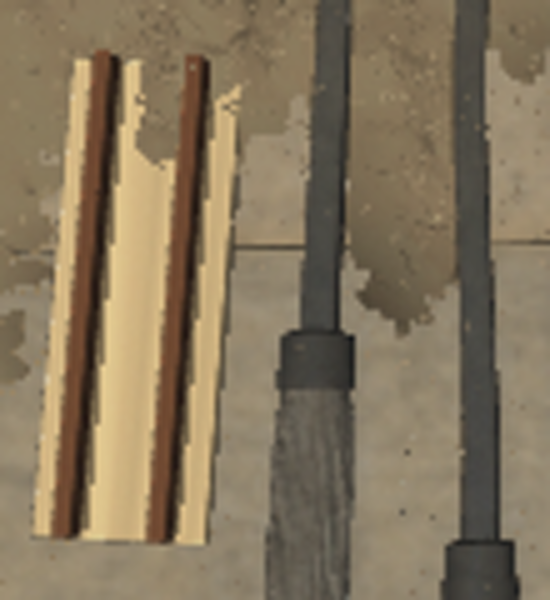

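Crop c1 shows the handle at (205,550), the hinge rod at (152,62), and slip front ends at (36,137), (48,220) and (63,391). The rod's blocks are at (477,278) and (449,482). Crop c2 shows the board corners at (75,60), (240,62), (207,544) and (33,537).

```bash
python3 - <<'E'
from h import *
s=snap('top'); np.set_printoptions(precision=1,suppress=True)
A=lambda u,v,z:ray(s,310+(u+.5)/3.6-.5,130+(v+.5)/3.6-.5,z)
B=lambda u,v,z:ray(s,200+(u+.5)/5-.5,195+(v+.5)/5-.5,z)
h=A(205,547,74);g=A(152,62,44);print('handle',h,'hinge',g,np.linalg.norm((h-g)[:2]),'yaw',np.degrees(np.arctan2(*(g-h)[1::-1])))
for n,c in dict(s1=[(32,119),(36,157)],s2=[(46,201),(50,240)],s3=[(60,371),(65,410)]).items(): print(n,[A(*q,32) for q in c])
print('rod',A(477,278,15),A(449,482,15))
for q in [(75,60),(240,62),(207,544),(33,537)]: print('board',B(*q,10))
print('rails',[B(*q,36) for q in [(103,52),(64,537),(195,57),(157,540)]])
f=s['frame']; hsv=cv2.cvtColor(f,cv2.COLOR_BGR2HSV)
for n,(x0,x1,y0,y1,lo,hi) in dict(rod=(425,455,195,275,(0,110,60),(25,255,255)),rails=(205,250,200,310,(0,100,40),(12,255,160)),ledge=(355,390,130,252,(0,100,40),(12,255,160)),handle=(350,385,276,290,(0,100,40),(12,255,160))).items():
    m=cv2.inRange(hsv[y0:y1,x0:x1],lo,hi)
    for c in cv2.findContours(m,0,2)[0]:
        if cv2.contourArea(c)>30:
            b=cv2.boxPoints(cv2.minAreaRect(c))+[x0,y0];print(n,b.tolist(),[ray(s,*p,{'rod':15,'rails':36,'ledge':46,'handle':70}[n])[:2] for p in b])
E
```

```text
handle [ 407.6 -225.5   74. ] hinge [ 758.4 -199.2   44. ] 351.78933346809447 yaw 4.274556941463617
s1 [array([ 720.5, -111.2,   32. ]), array([ 691.9, -113.7,   32. ])]
s2 [array([ 658.9, -120.6,   32. ]), array([ 630., -123.,   32.])]
s3 [array([ 534.6, -128.8,   32. ]), array([ 506.7, -132. ,   32. ])]
rod [ 600.  -432.4   15. ] [ 452.8 -404.5   15. ]
board [611.7 165.9  10. ]
board [609.2  78.3  10. ]
board [358.9  92.1  10. ]
board [363.6 181.6  10. ]
rails [array([610.8, 145.3,  36. ]), array([363.5, 159.5,  36. ]), array([607.4,  97.4,  36. ]), array([361.4, 112.7,  36. ])]
rod [[430.22870540618896, 265.34190368652344], [438.7514581680298, 203.55192852020264], [446.3313903808594, 204.5974349975586], [437.80863666534424, 266.38741302490234]] [array([ 448.3, -393.7]), array([ 609. , -424.1]), array([ 605.9, -443.7]), array([ 445.4, -412.9])]
rails [[229.46470260620117, 301.9588088989258], [236.85882186889648, 205.8352975845337], [241.37058639526367, 206.18235778808594], [233.97646713256836, 302.30587005615234]] [array([363. , 116.6]), array([607.9, 101.9]), array([606.8,  90.1]), array([362. , 105.2])]
rails [[210.18883848190308, 300.9307632446289], [218.3970184326172, 204.77778816223145], [223.409273147583, 205.2056655883789], [215.20109367370605, 301.358642578125]] [array([366.2, 165.2]), array([611.5, 150. ]), array([610.1, 136.9]), array([365. , 152.5])]
ledge [[359.4554433822632, 138.5544548034668], [373.4158420562744, 137.1584129333496], [384.2970314025879, 245.97030639648438], [370.336633682251, 247.36634826660156]] [array([ 780. , -219.6]), array([ 783.1, -256.2]), array([ 496.8, -274.6]), array([ 493.8, -239.4])]
handle [[354.5819721221924, 280.401638507843], [377.9344310760498, 278.2786889076233], [378.4508228302002, 283.9590163230896], [355.0983638763428, 286.0819664001465]] [array([ 411. , -196.5]), array([ 415.3, -253.7]), array([ 401.6, -254.5]), array([ 397.2, -197.4])]
```

Request:
servo_tool(
  plan=[
    [[0.024,-0.04,0,-6.2,0.06],[0.024,-0.04,0,-6.2,0.06],[0.024,-0.04,0,-6.2,0.06],[0.024,-0.04,0,-6.2,0.06],[0.024,-0.04,0,-6.2,0.06],[0.024,-0.04,0,-6.2,0.06],[0.024,-0.04,0,-6.2,0.06],[0.024,-0.04,0,-6.2,0.06],[0.024,-0.04,0,-6.2,0.06],[0.024,-0.04,0,-6.2,0.06]],
  ],
  force=40,
)

```text
time: 1.15
tool_pos: [485.0, 146.1, 303.8]
tcp_rot: [-180.0, -0.0, 93.7]
ft_force: [1.0, 0.6, 0.3]
finger_gap: 59.9
grip_force: 0.0
```

Request:
servo_tool(
  plan=[
    [[-0.008,-0.038,-0.01,0,0.06],[-0.008,-0.038,-0.01,0,0.06],[-0.008,-0.038,-0.01,0,0.06],[-0.008,-0.038,-0.01,0,0.06],[-0.008,-0.038,-0.01,0,0.06],[-0.008,-0.038,-0.01,0,0.06],[-0.008,-0.038,-0.01,0,0.06],[-0.008,-0.038,-0.01,0,0.06],[-0.008,-0.038,-0.01,0,0.06],[0,0,0,0,0.06]],
  ],
)

```text
time: 2.15
tool_pos: [410.6, -197.4, 212.3]
tcp_rot: [-179.9, -0.0, 93.7]
ft_force: [-0.4, 0.7, -0.6]
finger_gap: 59.9
grip_force: 0.0
```

```bash
python3 - <<'E'
from h import *
s=snap('wrist','w1.png');print(s['fx'],np.round(s['cam_to_world'],2).tolist())
E
```

```text
319.9837106541601 [[1.0, 0.06, 0.02, 405.53], [0.06, -0.95, -0.3, -119.56], [-0.0, 0.3, -0.95, 281.2], [0.0, 0.0, 0.0, 1.0]]
```

View pics/w1.png

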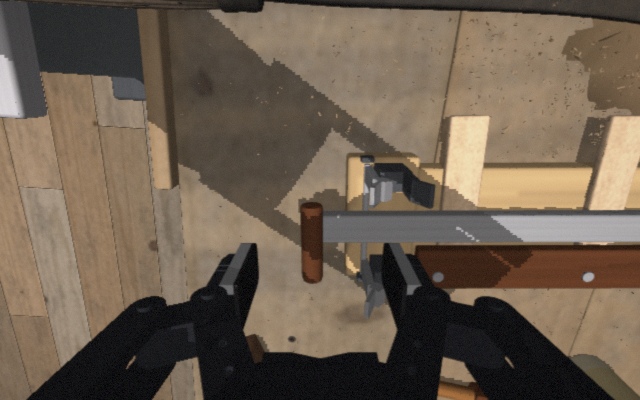

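The wrist view shows the handle from (312,205) to (312,282). The front clip spans roughly x 365–430 at (385,185), and the bar runs off to the right.

```bash
python3 - <<'E'
from h import *
s=snap('wrist');np.set_printoptions(precision=1,suppress=True)
f=s['frame'];hsv=cv2.cvtColor(f,cv2.COLOR_BGR2HSV)
m=cv2.inRange(hsv[195:292,295:328],(0,100,30),(12,255,170))
c=max(cv2.findContours(m,0,2)[0],key=cv2.contourArea);b=cv2.boxPoints(cv2.minAreaRect(c))+[295,195]
print('handle',b.tolist(),[ray(s,*p,70) for p in b],ray(s,*b.mean(0),70))
for q in[(447,115),(489,115),(323,212),(323,242)]:print(q,ray(s,*q,32 if q[0]>400 else 47))
cv2.imwrite('pics/w1c.png',cv2.resize(f[140:325,340:470],None,fx=4,fy=3.2*1.0,interpolation=cv2.INTER_CUBIC))
E
```

```text
handle [[299.1104130744934, 204.18914031982422], [319.93077659606934, 203.74615478515625], [321.6343822479248, 283.81629943847656], [300.8140182495117, 284.25928497314453]] [array([ 396.2, -195. ,   70. ]), array([ 410.8, -193.8,   70. ]), array([ 416.3, -258.5,   70. ]), array([ 400.4, -260. ,   70. ])] [ 405.8 -225.5   70. ]
(447, 115) [ 503.4 -129.6   32. ]
(489, 115) [ 535.2 -127.5   32. ]
(323, 212) [ 414.2 -208.7   47. ]
(323, 242) [ 415.9 -234.7   47. ]
```

View pics/w1c.png

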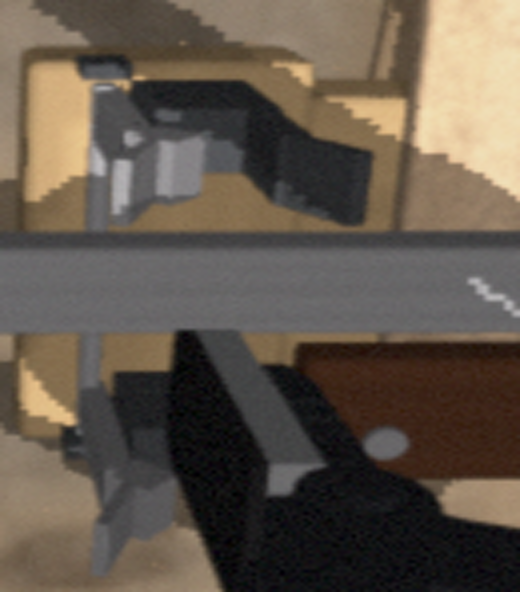

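Request:
servo_tool(
  plan=[
    [[-0.005,-0.028,0,0.5,0.05],[0,0,-0.04,0,0.05],[0,0,-0.037,0,0.05],[0,0,0,0,0.05],[0,0,0,0,0],[0,0,0,0,0],[0,0,0,0,0],[0,0,0,0,0],[0,0,0,0,0],[0,0,0,0,0]],
  ],
  force=40,
)

```text
time: 3.25
tool_pos: [406.4, -222.5, 139.3]
tcp_rot: [-179.8, 0.0, 94.5]
ft_force: [-17.3, 1.5, 14.5]
finger_gap: 14.2
grip_force: 39.1
```

Request:
servo_tool(
  plan=[
    [[0,0,0,0,0.03],[0,0,0,0,0.03],[0,0,-0.008,0,0.03],[0,0,0,0,0.03],[0,0,0,0,0],[0,0,0,0,0],[0,0,0,0,0],[0,0,0,0,0],[0,0,0,0,0]],
  ],
)

```text
time: 4.15
tool_pos: [406.1, -222.0, 128.6]
tcp_rot: [-179.8, -0.1, 94.4]
ft_force: [-9.4, 1.4, 6.1]
finger_gap: 14.3
grip_force: 39.0
```

```bash
python3 - <<'E'
from h import *
# handle path for raising from th=0, centre offsets
for th in (0,.1,.2,.3,.4,.5,.6,.65,.7):
    c,s=np.cos(th),np.sin(th);x=-355*c+30*s;z=355*s+30*c;print(th,round(x+355,1),round(z-30,1))
E
```

```text
0 0.0 0.0
0.1 4.8 35.3
0.2 13.0 69.9
0.3 24.7 103.6
0.4 39.7 135.9
0.5 57.8 166.5
0.6 78.9 195.2
0.65 90.5 208.7
0.7 102.8 221.6
```

Request:
servo_tool(
  plan=[
    [[0,0,0,0,0.03],[0,-0.003,0.006,0,0.03],[0,0,0,0,0.0],[0,0,0,0,0],[0,0,0,0,0],[0,0,0,0,0],[0.001,0,0.009,0,0],[0.001,0,0.009,0,0],[0.001,0,0.009,0,0],[0.0018,0,0.0083,0,0]],
  ],
  force=50,
)

```text
time: 5.15
tool_pos: [410.8, -225.6, 169.8]
tcp_rot: [-179.8, 0.0, 94.4]
ft_force: [-10.1, -4.4, -0.7]
finger_gap: 14.1
grip_force: 48.9
```

Request:
servo_tool(
  plan=[
    [[0.0035,0,0.0173,0,0],[0.0047,0,0.0173,0,0],[0.0055,0.001,0.0168,0,0],[0.0062,0,0.0169,0,0],[0.0072,0,0.0162,0,0],[0.0078,0.001,0.0161,0,0],[0,0,0,0,0]],
  ],
)

```text
time: 5.85
tool_pos: [445.2, -223.4, 272.8]
tcp_rot: [-179.6, -0.0, 94.4]
ft_force: [-21.6, 1.0, 11.8]
finger_gap: 13.3
grip_force: 49.4
```

Request:
servo_tool(
  plan=[
    [[0.0088,0,0.0154,0,0],[0.0093,0.001,0.0152,0,0],[0.0102,0.001,0.0145,0,0],[0.0109,0.001,0.0142,0,0],[0,0,0,0,0],[0,0,0,0,0]],
  ],
)

```text
time: 6.45
tool_pos: [483.4, -220.7, 332.8]
tcp_rot: [-179.6, 0.0, 94.4]
ft_force: [-29.2, 2.7, 21.2]
finger_gap: 13.3
grip_force: 50.5
```

```bash
python3 - <<'E'
from h import *
a=snap('scene')['frame'];b=snap('wrist')['frame']
cv2.imwrite('pics/v2.png',np.vstack([cv2.resize(a[130:330,190:510],(640,400))[:300],b[100:400]]))
E
```

```text
(no output)
```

View pics/v2.png

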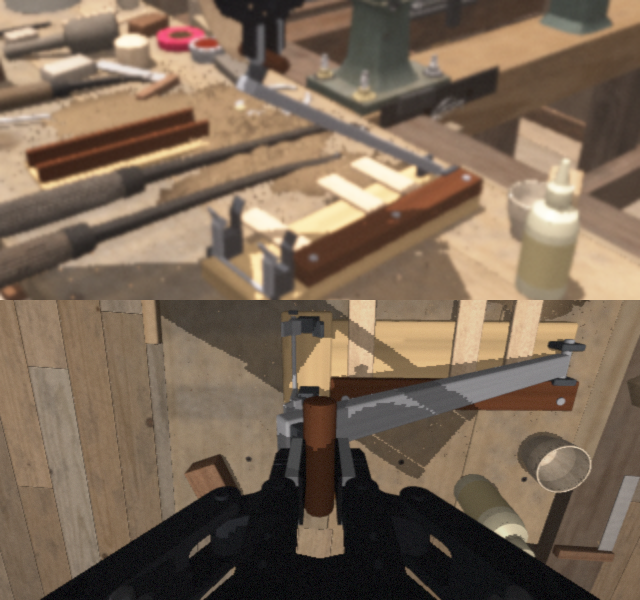

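Request:
servo_tool(
  plan=[
    [[0,0,0,0,0.045],[0,0,0,0,0.045],[0,0,0,0,0.045],[0,0,0.04,0,0.045],[0,0,0.04,0,0.045],[0.019,0.04,0,0,0.045],[0.019,0.036,0,0,0.045],[0,0,0,0,0.045],[0,0,0,0,0.045]],
  ],
)

```text
time: 7.45
tool_pos: [524.8, -143.2, 409.8]
tcp_rot: [-180.0, 0.0, 94.6]
ft_force: [0.3, -0.5, -0.5]
finger_gap: 45.0
grip_force: 0.0
```

```bash
python3 - <<'E'
from h import *
s=snap('wrist','w3.png');np.set_printoptions(precision=1,suppress=True)
st=sense();print(st['tool_pos'],st['tcp_rot'])
f=s['frame'];hsv=cv2.cvtColor(f,cv2.COLOR_BGR2HSV);print(f.shape)
t=snap('top','t3.png')
for n,p in dict(s1=(706,-112.5,32),s2=(644.5,-121.8,32),s3=(519.5,-129.5,32),seat0=(432,-224,63)).items():print(n,proj(s,p))
E
```

```text
[ 524.5 -144.   409.7] [-180.     0.    94.5]
(400, 640, 3)
s1 (np.float64(451.93427248791795), np.float64(136.74101059691483))
s2 (np.float64(406.96996324555914), np.float64(139.89315118431398))
s3 (np.float64(317.0339879526296), np.float64(138.23849170946727))
seat0 (np.float64(248.4056882909762), np.float64(204.85968285869393))
```

View pics/w3.png

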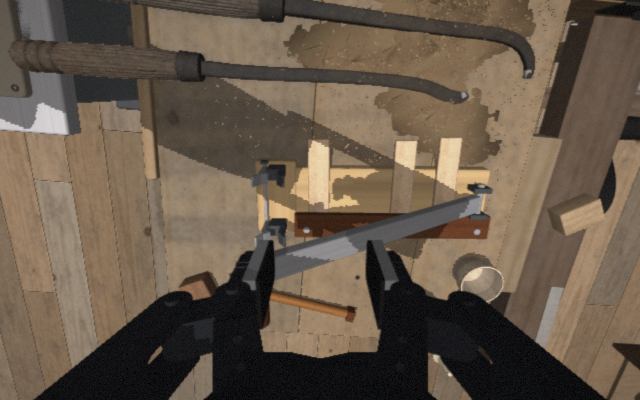

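The wrist view shows the slip fronts at (318,140), (405,141) and (450,138), which agrees with the projections. The bar stays up.

Request:
servo_tool(
  plan=[
    [[-0.004,0.0,-0.046,0,0.045],[0,0,-0.047,0,0.045],[0,0,-0.047,0,0.045],[0,0,-0.047,0,0.045],[0,0,-0.047,0,0.045],[0,0,-0.047,0,0.045],[0,0,-0.035,0,0.045],[0,0,-0.01,0,0.045],[0,0,0,0,0.02],[0,0,0,0,0.02]],
  ],
  force=35,
)

```text
time: 8.55
tool_pos: [521.5, -145.0, 86.0]
tcp_rot: [179.9, 0.1, 94.4]
ft_force: [0.1, 0.5, -0.7]
finger_gap: 29.3
grip_force: 33.8
```

Request:
servo_tool(
  plan=[
    [[0,0,0,0,0.02],[0,0,0,0,0.02],[0,0,0,0,0.02]],
  ],
)

```text
time: 8.85
tool_pos: [521.3, -144.4, 85.6]
tcp_rot: [179.9, 0.1, 94.5]
ft_force: [-0.2, -0.3, -0.5]
finger_gap: 29.1
grip_force: 34.4
```

Request:
servo_tool(
  plan=[
    [[-0.0006,0.008,0,0,0.02],[-0.001,0.014,0,0,0.02],[-0.001,0.014,0,0,0.02],[-0.001,0.014,0,0,0.02],[0,0,0,0,0.02],[0,0,0.02,0,0.02],[0,0,0.03,0,0.02],[0,0,0.04,0,0.02],[0,0,0.025,0,0.02],[0,0,0,0,0.02]],
  ],
)

```text
time: 9.85
tool_pos: [519.4, -94.7, 204.2]
tcp_rot: [179.6, 0.2, 94.5]
ft_force: [0.4, 0.6, 0.3]
finger_gap: 29.3
grip_force: 34.4
```

```bash
python3 - <<'E'
from h import *
s=snap('wrist','w4.png');t=snap('top','t4.png');print(sense()['tool_pos'])
cv2.imwrite('pics/v4.png',np.vstack([s['frame'][0:300],cv2.resize(t['frame'][130:280,200:460],(640,300))]))
E
```

```text
[517.20997632 -94.12370294 199.66408502]
```

View pics/v4.png

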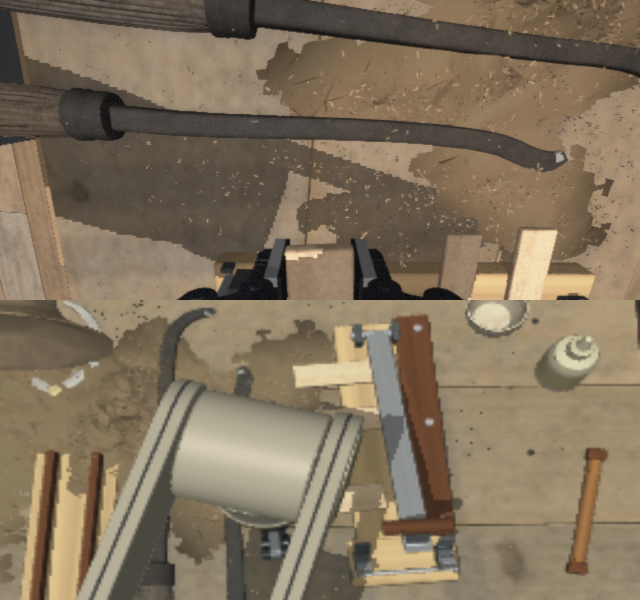

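The slip is held level with its front end between the fingers at (320,250). Moving to the rack.

Request:
servo_tool(
  plan=[
    [[-0.014,0.034,0,-1,0.02],[-0.014,0.034,0,-1,0.02],[-0.014,0.034,0,-1,0.02],[-0.014,0.034,0,-1,0.02],[-0.014,0.034,0,-1,0.02],[-0.014,0.034,0,-1,0.02],[-0.014,0.034,0,-1,0.02],[-0.014,0.036,0,-0.9,0.02],[0,0,-0.04,0,0.02],[0,0,0,0,0.02]],
  ],
)

```text
time: 10.95
tool_pos: [400.4, 179.7, 153.2]
tcp_rot: [-179.4, 0.2, 86.7]
ft_force: [-1.2, 0.4, -1.4]
finger_gap: 29.8
grip_force: 24.0
```

Request:
servo_tool(
  plan=[
    [[0,0,-0.03,0,0.02],[0,0,-0.02,0,0.02],[0,0,-0.007,0,0.02],[0,0,-0.004,0,0.02],[0,0,0,0,0.02],[0,0,0,0,0.02]],
  ],
)

```text
time: 11.55
tool_pos: [405.6, 180.0, 99.2]
tcp_rot: [179.9, -0.0, 86.5]
ft_force: [0.7, -0.4, 0.1]
finger_gap: 29.5
grip_force: 35.3
```

Request:
servo_tool(
  plan=[
    [[0,0,-0.0015,0,0.02],[0,0,0,0,0.033],[0,0,0,0,0.04],[0,0,0,0,0.04],[0,0,0.02,0,0.04],[0,0,0.04,0,0.04],[0,0,0.04,0,0.04],[0,0,0.04,0,0.04],[0,0,0.0,0,0.04]],
  ],
)

```text
time: 12.45
tool_pos: [407.8, 180.9, 243.3]
tcp_rot: [179.4, -0.2, 86.6]
ft_force: [0.2, -1.1, 0.5]
finger_gap: 40.1
grip_force: 0.0
```

```bash
python3 - <<'E'
from h import *
s=snap('wrist','w5.png');print(sense()['tool_pos'])
E
```

```text
[406.66542039 180.53793339 240.21572392]
```

View pics/w5.png

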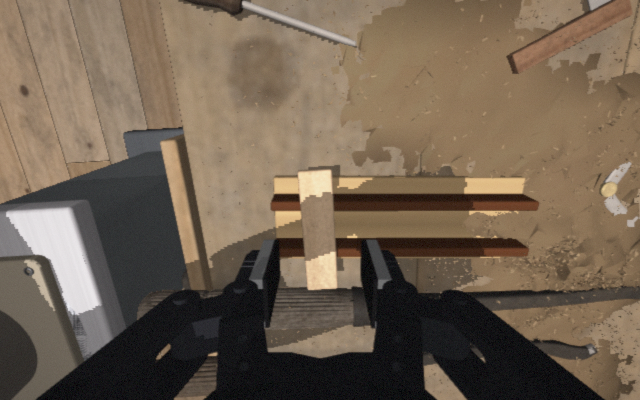

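The wrist view shows slip 3 lying across both rails, from (316,172) to (322,290). Next is slip 2.

Request:
servo_tool(
  plan=[
    [[0.026,-0.035,0,0.9,0.045],[0.026,-0.035,0,0.9,0.045],[0.026,-0.035,0,0.9,0.045],[0.026,-0.035,0,0.9,0.045],[0.026,-0.035,0,0.9,0.045],[0.026,-0.035,0,0.9,0.045],[0.026,-0.035,0,0.9,0.045],[0.026,-0.035,0,0.9,0.045],[0.0295,-0.0365,0,0.7,0.045],[0,0,0,0,0.045]],
  ],
)

```text
time: 13.5
tool_pos: [643.1, -141.0, 232.1]
tcp_rot: [-179.8, -0.0, 94.3]
ft_force: [-0.8, 0.2, -0.6]
finger_gap: 45.1
grip_force: 0.0
```

Request:
servo_tool(
  plan=[
    [[0,0,-0.04,0,0.045],[0,0,-0.04,0,0.045],[0,0,-0.04,0,0.045],[0,0,-0.025,0,0.045],[0,0,-0.009,0,0.045],[0,0,0,0,0.045]],
  ],
)

```text
time: 14.1
tool_pos: [640.6, -135.8, 80.0]
tcp_rot: [-179.7, -0.1, 94.5]
ft_force: [0.2, -0.3, -0.2]
finger_gap: 44.9
grip_force: 0.0
```

Request:
servo_tool(
  plan=[
    [[0.002,0,0.004,0,0.045],[0,0,0,0,0.02],[0,0,0,0,0.02],[0,0,0,0,0.02],[0,0,0,0,0.02],[0,0,0,0,0.02]],
  ],
)

```text
time: 14.7
tool_pos: [646.4, -137.0, 89.6]
tcp_rot: [179.7, 0.1, 94.5]
ft_force: [2.2, 1.4, 7.2]
finger_gap: 29.1
grip_force: 38.9
```

Request:
servo_tool(
  plan=[
    [[-0.0006,0.008,0,0,0.02],[-0.001,0.014,0,0,0.02],[-0.001,0.014,0,0,0.02],[-0.001,0.014,0,0,0.02],[0,0,0,0,0.02],[0,0,0.02,0,0.02],[0,0,0.03,0,0.02],[0,0,0.04,0,0.02],[0,0,0.025,0,0.02],[0,0,0,0,0.02]],
  ],
)

```text
time: 15.7
tool_pos: [642.6, -86.5, 206.2]
tcp_rot: [179.6, 0.1, 94.5]
ft_force: [-0.1, 0.0, 0.0]
finger_gap: 29.1
grip_force: 38.2
```

Request:
servo_tool(
  plan=[
    [[0,0,0,0,0.02],[0,0,0,0,0.02],[0,0,0,0,0.02]],
  ],
)

```text
time: 16.0
tool_pos: [639.6, -86.2, 199.1]
tcp_rot: [-179.8, -0.1, 94.5]
ft_force: [-0.8, -0.6, -0.2]
finger_gap: 29.2
grip_force: 38.2
```

Request:
servo_tool(
  plan=[
    [[-0.01,0.015,0,-0.9,0.02],[-0.022,0.033,0,-0.9,0.02],[-0.022,0.033,0,-0.9,0.02],[-0.022,0.033,0,-0.9,0.02],[-0.022,0.033,0,-0.9,0.02],[-0.022,0.033,0,-0.9,0.02],[-0.022,0.033,0,-0.9,0.02],[-0.022,0.031,0,-0.8,0.02],[-0.014,0.015,0,-0.8,0.02],[-0.003,0.004,0,0,0.02]],
  ],
)

```text
time: 17.0
tool_pos: [457.7, 177.9, 200.4]
tcp_rot: [-179.9, 0.0, 86.7]
ft_force: [0.5, -0.4, -0.4]
finger_gap: 28.9
grip_force: 38.2
```

Request:
servo_tool(
  plan=[
    [[0,0,-0.02,0,0.02],[0,0,-0.03,0,0.02],[0,0,-0.025,0,0.02],[0,0,-0.015,0,0.02],[0,0,-0.008,0,0.02],[0,0,0,0,0.02],[0,0,0,0,0.02],[0,0,0,0,0.02]],
  ],
)

```text
time: 17.8
tool_pos: [460.4, 176.4, 104.3]
tcp_rot: [179.9, -0.0, 86.5]
ft_force: [0.1, 0.2, -0.4]
finger_gap: 28.8
grip_force: 38.7
```

Request:
servo_tool(
  plan=[
    [[0,0,-0.003,0,0.02],[0,0,-0.002,0,0.02],[0,0,0,0,0.02],[0,0,0,0,0.02]],
  ],
)

```text
time: 18.2
tool_pos: [460.7, 176.7, 100.2]
tcp_rot: [179.9, -0.0, 86.6]
ft_force: [-4.1, 0.3, 11.8]
finger_gap: 28.7
grip_force: 40.2
```

Contact with the rails. Release, lift, and go for slip 1.

Request:
servo_tool(
  plan=[
    [[0,0,0,0,0.03],[0,0,0,0,0.04],[0,0,0,0,0.04],[0,0,0.01,0,0.04],[0,0,0.03,0,0.04],[0,0,0.04,0,0.04],[0,0,0.04,0,0.04],[0,0,0.02,0,0.04],[0,0,0.0,0,0.04],[0,0,0.0,0,0.04]],
  ],
)

```text
time: 19.2
tool_pos: [459.9, 176.4, 239.2]
tcp_rot: [179.9, -0.0, 86.5]
ft_force: [-0.5, -0.2, -0.5]
finger_gap: 40.2
grip_force: 0.0
```

```bash
cat >> h.py <<'E'
def slips(z=40):
    s=snap('wrist');f=s['frame'];h=cv2.cvtColor(f,cv2.COLOR_BGR2HSV)
    rails=cv2.inRange(h,(0,100,30),(12,255,170))
    return s,h,rails
E
python3 - <<'E'
from h import *
np.set_printoptions(precision=1,suppress=True)
s=snap('wrist','w6.png');print(sense()['tool_pos'])
c=np.array([486,129.]);a=np.radians(-3.4);X=np.array([np.cos(a),np.sin(a)]);Y=np.array([-X[1],X[0]])
h=cv2.cvtColor(s['frame'],cv2.COLOR_BGR2HSV)
# along each rail's top, where brown is interrupted
for y in(-24,24):
    row=[]
    for x in range(-120,121,3):
        u,v=proj(s,[*(c+x*X+y*Y),38]);p=h[int(round(v)),int(round(u))] if 0<=u<640 and 0<=v<400 else (0,0,0)
        row.append('#' if p[2]>120 and p[0]>10 else '.')
    print(y,''.join(row))
E
```

```text
[459.3 176.3 237.9]
-24 ..........................##########.............................................
24 ........##########........##########.............................................
```

Request:
servo_tool(
  plan=[
    [[0.012,-0.018,0,0.9,0.045],[0.027,-0.038,0,0.9,0.045],[0.027,-0.038,0,0.9,0.045],[0.027,-0.038,0,0.9,0.045],[0.027,-0.038,0,0.9,0.045],[0.027,-0.038,0,0.9,0.045],[0.027,-0.037,0,0.9,0.045],[0.027,-0.033,0,0.9,0.045],[0.027,-0.02,0,0.7,0.045],[0.019,-0.005,0,0,0.045]],
  ],
)

```text
time: 20.25
tool_pos: [706.7, -129.6, 235.4]
tcp_rot: [-179.8, -0.0, 94.3]
ft_force: [0.1, 0.3, 0.4]
finger_gap: 45.1
grip_force: 0.0
```

Request:
servo_tool(
  plan=[
    [[0,0,-0.02,0,0.045],[0,0,-0.04,0,0.045],[0,0,-0.04,0,0.045],[0,0,-0.03,0,0.045],[0,0,-0.015,0,0.045],[0,0,-0.006,0,0.045],[0,0,0,0,0.045],[0,0,0,0,0.045],[0,0,0,0,0.045]],
  ],
)

```text
time: 21.15
tool_pos: [708.2, -126.9, 90.2]
tcp_rot: [179.8, 0.1, 94.4]
ft_force: [-0.1, 0.2, -0.1]
finger_gap: 45.0
grip_force: 0.0
```

Request:
servo_tool(
  plan=[
    [[-0.001,0,-0.003,0,0.045],[0,0,0,0,0.02],[0,0,0,0,0.02],[0,0,0,0,0.02],[0,0,0,0,0.02],[0,0,0,0,0.02]],
  ],
)

```text
time: 21.75
tool_pos: [705.8, -126.6, 84.8]
tcp_rot: [180.0, 0.0, 94.4]
ft_force: [-2.0, 1.1, 3.4]
finger_gap: 29.1
grip_force: 35.6
```

Request:
servo_tool(
  plan=[
    [[-0.0006,0.008,0,0,0.02],[-0.001,0.013,0,0,0.02],[-0.001,0.013,0,0,0.02],[-0.001,0.013,0,0,0.02],[0,0.004,0,0,0.02],[0,0,0.01,0,0.02],[0,0,0.03,0,0.02],[0,0,0.04,0,0.02],[0,0,0.03,0,0.02],[0,0,0.005,0,0.02]],
  ],
)

```text
time: 22.75
tool_pos: [704.7, -76.4, 206.7]
tcp_rot: [179.5, 0.1, 94.4]
ft_force: [0.2, 0.1, 0.3]
finger_gap: 29.3
grip_force: 35.4
```

Request:
servo_tool(
  plan=[
    [[0,0,0,0,0.02],[0,0,0,0,0.02],[0,0,0,0,0.02]],
  ],
)

```text
time: 23.05
tool_pos: [701.0, -75.5, 197.2]
tcp_rot: [-179.8, -0.1, 94.4]
ft_force: [-0.4, 0.3, -0.6]
finger_gap: 29.1
grip_force: 35.4
```

Request:
servo_tool(
  plan=[
    [[-0.015,0.01,0,-0.9,0.02],[-0.026,0.029,0,-0.9,0.02],[-0.026,0.033,0,-0.9,0.02],[-0.026,0.033,0,-0.9,0.02],[-0.026,0.033,0,-0.9,0.02],[-0.021,0.033,0,-0.9,0.02],[-0.019,0.033,0,-0.9,0.02],[-0.015,0.026,0,-0.8,0.02],[-0.01,0.014,0,-0.8,0.02],[-0.002,0.005,0,0,0.02]],
  ],
)

```text
time: 24.05
tool_pos: [514.3, 174.7, 198.1]
tcp_rot: [-179.8, 0.0, 86.7]
ft_force: [-0.3, -0.5, -0.4]
finger_gap: 29.1
grip_force: 35.4
```

Request:
servo_tool(
  plan=[
    [[0,0,-0.02,0,0.02],[0,0,-0.03,0,0.02],[0,0,-0.025,0,0.02],[0,0,-0.015,0,0.02],[0,0,-0.008,0,0.02],[0,0,0,0,0.02],[0,0,-0.003,0,0.02],[0,0,-0.002,0,0.02],[0,0,0,0,0.02],[0,0,0,0,0.02]],
  ],
)

```text
time: 25.05
tool_pos: [516.6, 173.5, 97.3]
tcp_rot: [179.9, -0.0, 86.6]
ft_force: [0.1, -0.2, 1.3]
finger_gap: 29.6
grip_force: 35.5
```

Request:
servo_tool(
  plan=[
    [[0,0,-0.0005,0,0.03],[0,0,0,0,0.04],[0,0,0,0,0.04],[0,0,0.01,0,0.04],[0,0,0.03,0,0.04],[0,0,0.04,0,0.04],[0,0,0.04,0,0.04],[0,0,0.04,0,0.04],[0,0,0.0,0,0.04],[0,0,0.0,0,0.04]],
  ],
)

```text
time: 26.05
tool_pos: [516.9, 173.6, 258.3]
tcp_rot: [179.8, -0.1, 86.5]
ft_force: [0.6, -0.2, -1.0]
finger_gap: 39.7
grip_force: 0.0
```

```bash
python3 - <<'E'
from h import *
s=snap('wrist','w7.png');t=snap('top','t7.png');print(sense()['tool_pos'])
cv2.imwrite('pics/v7.png',np.vstack([s['frame'][100:400],cv2.resize(t['frame'][120:300,310:470],(600,675))[:300,:].repeat(1,0) if 0 else cv2.copyMakeBorder(cv2.resize(t['frame'][130:295,310:460],(273,300)),0,0,0,367,0)]))
E
```

```text
[515.55603522 173.27330658 255.27545458]
```

View pics/v7.png

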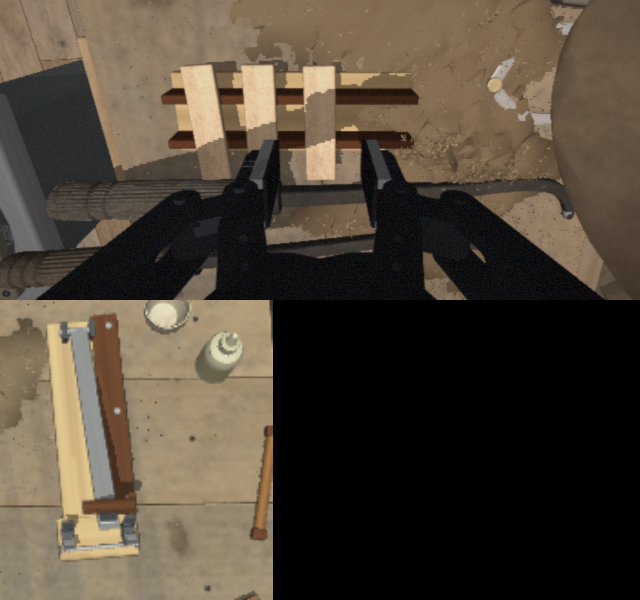

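All three slips lie across both rails. The bar is still up, and the rod was knocked aside; it now shows at about (262,482) in the inset. Next I fold the bar down with closed fingers pushing on the handle.

Request:
servo_tool(
  plan=[
    [[0,-0.01,0.03,0.9,0.0],[-0.003,-0.04,0.03,0.9,0],[-0.004,-0.045,0.03,0.9,0],[-0.004,-0.045,0.024,0.9,0],[-0.004,-0.045,0,0.9,0],[-0.004,-0.045,0,0.9,0],[-0.004,-0.045,0,0.9,0],[-0.004,-0.045,0,0.9,0],[-0.003,-0.044,0,0.7,0],[-0.002,-0.03,0,0,0]],
  ],
)

```text
time: 27.15
tool_pos: [483.3, -218.5, 365.0]
tcp_rot: [-179.8, -0.1, 94.4]
ft_force: [-0.3, 0.5, 0.0]
finger_gap: 0.4
grip_force: 0.0
```

Request:
servo_tool(
  plan=[
    [[0,0,-0.01,0,0],[0,0,-0.01,0,0],[-0.0053,0,-0.009,0,0],[-0.0053,0,-0.009,0,0],[-0.0053,0,-0.009,0,0],[-0.005,0,-0.01,0,0],[-0.005,0,-0.01,0,0],[-0.005,0,-0.01,0,0],[-0.005,0,-0.01,0,0]],
  ],
)

```text
time: 28.05
tool_pos: [448.2, -215.9, 279.3]
tcp_rot: [180.0, 0.0, 94.4]
ft_force: [-0.4, -0.8, 0.4]
finger_gap: 0.1
grip_force: 0.4
```

```bash
python3 - <<'E'
from h import *
s=snap('scene');t=snap('top')
cv2.imwrite('pics/v8.png',np.hstack([cv2.resize(s['frame'][120:320,180:480],(450,300)),cv2.resize(t['frame'][195:295,330:430],(300,300))]))
E
```

```text
(no output)
```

View pics/v8.png

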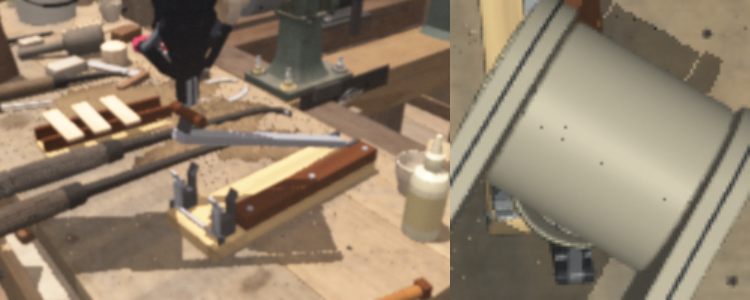

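The scene view shows the closed fingers resting on the handle and the bar coming down.

Request:
servo_tool(
  plan=[
    [[-0.006,-0.001,-0.013,0,0],[-0.006,-0.001,-0.013,0,0],[-0.006,-0.001,-0.017,0,0],[-0.006,-0.001,-0.017,0,0],[-0.005,-0.001,-0.017,0,0],[-0.004,-0.001,-0.017,0,0],[-0.003,-0.001,-0.012,0,0],[-0.002,-0.001,-0.01,0,0],[-0.001,0,-0.006,0,0],[0,0,0,0,0]],
  ],
)

```text
time: 29.15
tool_pos: [409.2, -223.8, 157.3]
tcp_rot: [-179.9, -0.0, 94.4]
ft_force: [0.3, -0.5, -0.1]
finger_gap: 0.1
grip_force: 0.0
```

Request:
servo_tool(
  plan=[
    [[-0.001,0,-0.004,0,0],[0,0,-0.003,0,0],[0,0,-0.002,0,0],[0,0,0,0,0],[0,0,0,0,0]],
  ],
)

```text
time: 29.65
tool_pos: [409.1, -224.3, 150.4]
tcp_rot: [180.0, 0.0, 94.5]
ft_force: [-3.6, 2.6, 9.3]
finger_gap: 0.1
grip_force: 4.6
```

Request:
servo_tool(
  plan=[
    [[0,0,-0.002,0,0],[0,0,0,0,0],[0,0,0.02,0,0],[0,0,0.04,0,0.0],[0,0,0.04,0,0.0],[0.014,-0.01,0.03,0,0],[0.015,-0.02,0.0,0,0],[0,0,0,0,0],[0,0,0,0,0],[0,0,0,0,0]],
  ],
)

```text
time: 30.65
tool_pos: [437.1, -253.3, 276.3]
tcp_rot: [-179.9, -0.1, 94.5]
ft_force: [-0.6, 0.9, -0.5]
finger_gap: -0.1
grip_force: 0.0
```

```bash
python3 - <<'E'
from h import *
np.set_printoptions(precision=1,suppress=True)
s=snap('wrist','w9.png');t=snap('top','t9.png');print(sense()['tool_pos'])
f=t['frame'];hsv=cv2.cvtColor(f,cv2.COLOR_BGR2HSV)
x0,x1,y0,y1=425,500,170,290
m=cv2.inRange(hsv[y0:y1,x0:x1],(0,110,60),(25,255,255))
for c in cv2.findContours(m,0,2)[0]:
    if cv2.contourArea(c)>60:
        b=cv2.boxPoints(cv2.minAreaRect(c))+[x0,y0];P=[ray(t,*p,14)[:2] for p in b];print(b.tolist(),P,np.mean(P,0))
for p in [(432,-182,92),(436,-266,92)]:print(proj(s,p))
w=s['frame'];cv2.imwrite('pics/w9c.png',cv2.resize(w[90:290,180:420],(720,600),interpolation=cv2.INTER_CUBIC))
E
```

```text
[ 437.1 -253.4  276.5]
[[450.0213508605957, 239.86832427978516], [456.73451805114746, 198.47046089172363], [463.7131690979004, 199.60213470458984], [457.0, 241.0]] [array([ 513.2, -448.2]), array([ 621.9, -472. ]), array([ 618.6, -490. ]), array([ 510., -466.])] [ 565.9 -469. ]
(np.float64(321.0626348862954), np.float64(99.23199087876658))
(np.float64(317.947873517998), np.float64(203.41160246100685))
```

View pics/w9c.png

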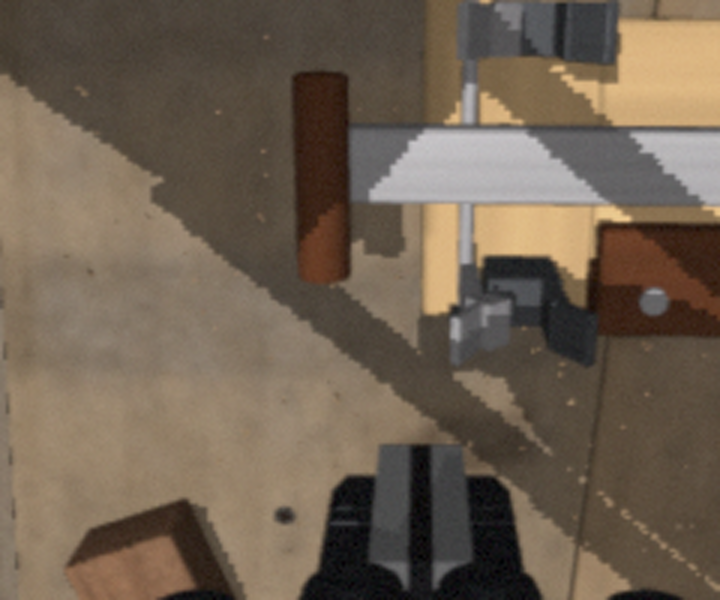

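The close-up shows the bar down. The far clip's wall fold is at about (562,30) and the near clip's at (548,305). The jaw lips are at about (527,30) and (514,305).

```bash
python3 - <<'E'
from h import *
np.set_printoptions(precision=1,suppress=True)
s=snap('wrist')
a=np.radians(4.2);X=np.array([np.cos(a),np.sin(a)]);Y=np.array([-X[1],X[0]]);H=np.array([405.9,-225.5])
for n,(u,v,z) in dict(wallF=(562,30,80),wallF2=(562,30,63),wallFtop=(615,30,92),wallN=(548,300,80),wallNtop=(596,335,92),jawF=(527,30,80),jawN=(514,300,80),jawTopF=(460,30,92),jawTopN=(450,345,92),pinF=(468,90,30),pinN=(467,235,30),bedF=(423,230,24),ledge=(598,225,46),ledge2=(590,335,46),hF=(320,75,70),hN=(325,280,70)).items():
    p=ray(s,180+u/3,90+v/3,z)[:2];print(n,p,'rel handle jig',(p-H)@X,(p-H)@Y)
# rod in the wrist pic & top
t=snap('top');f=t['frame'];h=cv2.cvtColor(f,cv2.COLOR_BGR2HSV)
for v in range(185,265,4):
    print(v,[(u,tuple(int(q) for q in h[v,u])) for u in range(444,474) if h[v,u,1]>110 and h[v,u,0]<20][:1],sum((h[v,444:474,1]>110)&(h[v,444:474,0]<20)))
E
```

```text
wallF [ 469.  -180.1] rel handle jig 66.25111499417115 40.66046001666904
wallF2 [ 471.4 -180.4] rel handle jig 68.66413168648725 40.200314778765744
wallFtop [ 480.7 -178.9] rel handle jig 77.99410290034274 41.04407793772931
wallN [ 474.2 -255.1] rel handle jig 65.91678168970238 -34.48228833808917
wallNtop [ 486.8 -260.6] rel handle jig 78.11381187195498 -40.947249248453375
jawF [ 459.7 -180.8] rel handle jig 56.95030925850187 40.61978145433416
jawN [ 464.4 -255.8] rel handle jig 56.073105370807745 -34.5280742795081
jawTopF [ 441.5 -181.9] rel handle jig 38.666097420104876 40.872070611923206
jawTopN [ 446.4 -266.8] rel handle jig 37.32206867881683 -44.11225177343479
pinF [ 448.3 -201.7] rel handle jig 44.0289135263884 20.625503899276104
pinN [ 452.4 -249.3] rel handle jig 44.63620397196291 -27.19131440950007
bedF [ 437.6 -250.2] rel handle jig 29.82863592750015 -26.93106080776532
ledge [ 492.6 -239.1] rel handle jig 85.50466852213458 -19.927867272358156
ledge2 [ 495.  -276.2] rel handle jig 85.12272613239782 -57.070386076000425
hF [ 404.4 -197.5] rel handle jig 0.5983289686431732 28.00016090216778
hN [ 408.7 -257. ] rel handle jig 0.4747434730138487 -31.641761467299116
185 [] 0
189 [] 0
193 [] 0
197 [] 0
201 [(457, (11, 142, 115))] 7
205 [(456, (16, 115, 91))] 7
209 [(456, (15, 137, 115))] 6
213 [(455, (15, 120, 100))] 6
217 [(455, (15, 140, 120))] 6
221 [(454, (15, 125, 106))] 6
225 [(454, (15, 140, 124))] 6
229 [(453, (15, 130, 112))] 6
233 [(453, (15, 145, 130))] 6
237 [(452, (15, 136, 114))] 6
241 [(457, (15, 114, 101))] 1
245 [] 0
249 [] 0
253 [] 0
257 [] 0
261 [] 0
```

```bash
python3 - <<'E'
from h import *
np.set_printoptions(precision=1,suppress=True)
t=snap('top');f=cv2.imread('pics/t7.png');hsv=cv2.cvtColor(f,cv2.COLOR_BGR2HSV)
x0,x1,y0,y1=425,500,170,290
m=cv2.inRange(hsv[y0:y1,x0:x1],(0,100,50),(25,255,255))
c=max(cv2.findContours(m,0,2)[0],key=cv2.contourArea)
b=cv2.boxPoints(cv2.minAreaRect(c))+[x0,y0];P=np.array([ray(t,*p,13)[:2] for p in b]);print(b.tolist(),P,P.mean(0))
d=[np.linalg.norm(P[i]-P[i-1]) for i in range(4)];i=int(np.argmax(d));e=P[i]-P[i-1];print(d,np.degrees(np.arctan2(e[1],e[0])))
print(sense()['joint_pos'])
E
```

```text
[[446.9660339355469, 260.2188720703125], [456.5486183166504, 198.4644432067871], [465.33700942993164, 199.82815551757812], [455.7544250488281, 261.58258056640625]] [[ 460.9 -437.6]
 [ 622.1 -471.8]
 [ 618.1 -494.5]
 [ 457.1 -459.8]] [ 539.6 -465.9]
[np.float64(22.586528407520838), np.float64(164.7816485794592), np.float64(23.06281852127693), np.float64(164.66792209675708)] -11.974921712159379
[-35.9  -6.5 102.1   0.   84.4 -40.4]
```

Request:
servo_tool(
  plan=[
    [[0.005,-0.01,0,7.3,0.05],[0.012,-0.025,0,7.3,0.05],[0.012,-0.025,0,7.3,0.05],[0.012,-0.025,0,7.4,0.05],[0.012,-0.025,0,7.4,0.05],[0.012,-0.025,0,7.4,0.05],[0.012,-0.025,0,7.4,0.05],[0.012,-0.025,0,7.4,0.05],[0.0085,-0.018,0,7.3,0.05],[0.005,-0.0095,0,7.3,0.05]],
  ],
)

```text
time: 31.9
tool_pos: [540.3, -467.8, 276.5]
tcp_rot: [180.0, -0.0, 168.2]
ft_force: [-0.6, 0.5, 0.2]
finger_gap: 50.3
grip_force: 0.0
```

Request:
servo_tool(
  plan=[
    [[0,0,-0.02,0,0.05],[0,0,-0.03,0,0.05],[0,0,-0.03,0,0.05],[0,0,-0.02,0,0.05],[0,0,0,0,0.05],[0,0,0,0,0.05]],
  ],
)

```text
time: 32.5
tool_pos: [540.0, -466.3, 177.2]
tcp_rot: [180.0, -0.0, 168.0]
ft_force: [0.8, -0.2, 0.7]
finger_gap: 49.9
grip_force: 0.0
```

```bash
python3 - <<'E'
from h import *
np.set_printoptions(precision=1,suppress=True)
s=snap('wrist','w10.png');st=sense();print(st['tool_pos'],st['tcp_rot'])
h=cv2.cvtColor(s['frame'],cv2.COLOR_BGR2HSV);m=cv2.inRange(h,(0,100,40),(25,255,255));m[:, :]=cv2.morphologyEx(m,cv2.MORPH_OPEN,np.ones((3,3)))
print('proj',proj(s,(539.6,-465.9,10)),[proj(s,p) for p in [(620,-483,13),(459,-449,13)]])
for c in cv2.findContours(m,0,2)[0]:
    if cv2.contourArea(c)>300:
        b=cv2.boxPoints(cv2.minAreaRect(c));P=np.array([ray(s,*p,12)[:2] for p in b]);print(b.round().tolist(),P.tolist(),P.mean(0))
E
```

```text
[ 540.6 -466.9  178.7] [-179.9    0.1  167.9]
proj (np.float64(320.24934851456834), np.float64(195.19426020786585)) [(np.float64(320.3041663483781), np.float64(288.5756781755174)), (np.float64(319.8554979988819), np.float64(83.14381502623107))]
[[571.0, 215.0], [591.0, 215.0], [592.0, 264.0], [572.0, 264.0]] [[596.3524097947482, -276.6510278413974], [599.1808082158938, -261.0946601459665], [644.4723647532286, -258.07315262038315], [641.5206455194073, -274.4499837700081]] [ 620.4 -267.6]
[[569.0, 158.0], [589.0, 158.0], [589.0, 193.0], [569.0, 193.0]] [[549.1597664333957, -278.9301014885025], [552.268788346298, -264.38802796422794], [580.4507819097881, -263.2555234391176], [577.2319068202157, -278.30611850929563]] [ 564.8 -271.2]
[[567.0, 121.0], [588.0, 121.0], [588.0, 159.0], [567.0, 159.0]] [[521.1748062585556, -280.9494767270478], [524.3255877344358, -266.206954717197], [552.891928699079, -265.0845608433011], [549.6242870523226, -280.36841014623826]] [ 537.  -273.2]
[[304.0, 83.0], [332.0, 83.0], [334.0, 291.0], [306.0, 291.0]] [[456.6149042873885, -459.85326766313744], [460.501600857167, -440.7361000145727], [625.4770833734095, -472.0955339091734], [620.7378456370437, -495.62783794259076]] [ 540.8 -467.1]
[[613.0, 399.0], [613.0, 77.0], [639.0, 77.0], [639.0, 399.0]] [[801.4861885552432, -231.82534166179386], [497.27917800581764, -250.55056999809372], [501.0256898762007, -233.01389858862822], [806.7706806836549, -207.1830520171749]] [ 651.6 -230.6]
[[559.0, 18.0], [637.0, 14.0], [643.0, 130.0], [564.0, 134.0]] [[452.1601612649131, -287.778899881808], [460.4986974722381, -237.78254563556217], [539.4537357505578, -227.2156234534195], [530.4803561742776, -282.66012515790646]] [ 495.6 -258.9]
```

Request:
servo_tool(
  plan=[
    [[0,0,-0.03,0,0.05],[0,0,-0.03,0,0.05],[0,0,-0.025,0,0.05],[0,0,-0.012,0,0.05],[0,0,-0.004,0,0.05],[0,0,0,0,0.05],[0,0,0,0,0.0],[0,0,0,0,0],[0,0,0,0,0],[0,0,0,0,0]],
  ],
  force=60,
)

```text
time: 33.55
tool_pos: [541.0, -467.3, 78.3]
tcp_rot: [-179.9, 0.1, 168.0]
ft_force: [-0.2, 1.0, 5.8]
finger_gap: 13.4
grip_force: 58.9
```

Request:
servo_tool(
  plan=[
    [[0,0,0,0,0],[0,0,0,0,0],[0,0,0,0,0]],
  ],
)

```text
time: 33.85
tool_pos: [541.0, -467.3, 78.3]
tcp_rot: [-179.9, 0.1, 167.9]
ft_force: [-0.6, -0.2, 7.1]
finger_gap: 13.2
grip_force: 58.9
```

Request:
servo_tool(
  plan=[
    [[0,0,0.01,0,0],[0,0,0.03,0,0],[0,0,0.04,0,0],[0,0,0.03,0,0],[0,0,0.015,0,0],[0,0,0,0,0]],
  ],
)

```text
time: 34.45
tool_pos: [541.2, -467.5, 205.0]
tcp_rot: [-179.8, 0.3, 168.0]
ft_force: [0.0, 0.6, -0.1]
finger_gap: 13.7
grip_force: 58.5
```

Request:
servo_tool(
  plan=[
    [[-0.004,0.012,0,-7.3,0],[-0.009,0.028,0,-7.4,0],[-0.009,0.029,0,-7.4,0],[-0.009,0.029,0,-7.4,0],[-0.009,0.029,0,-7.4,0],[-0.009,0.029,0,-7.4,0],[-0.009,0.029,0,-7.4,0],[-0.009,0.029,0,-7.4,0],[-0.006,0.019,0,-7.3,0],[-0.004,0.012,0,-7.3,0]],
  ],
)

```text
time: 35.45
tool_pos: [461.5, -219.3, 198.5]
tcp_rot: [-179.8, -0.2, 94.0]
ft_force: [-0.6, -0.7, -0.6]
finger_gap: 13.6
grip_force: 58.6
```

Request:
servo_tool(
  plan=[
    [[0,0,0,0,0],[0,0,0,0,0],[0,0,0,0,0],[0,0,0,0,0]],
  ],
)

```text
time: 35.85
tool_pos: [463.1, -222.1, 200.8]
tcp_rot: [-180.0, -0.0, 94.3]
ft_force: [-0.3, 0.0, -1.3]
finger_gap: 13.7
grip_force: 58.6
```

```bash
python3 - <<'E'
from h import *
s=snap('wrist');st=sense();print(st['tool_pos'],st['tcp_rot'])
cv2.imwrite('pics/w11.png',cv2.resize(s['frame'][60:400],(800,425)))
E
```

```text
[ 463.18358726 -222.08090444  200.91029301] [-1.79985548e+02 -6.14680862e-03  9.42841162e+01]
```

View pics/w11.png

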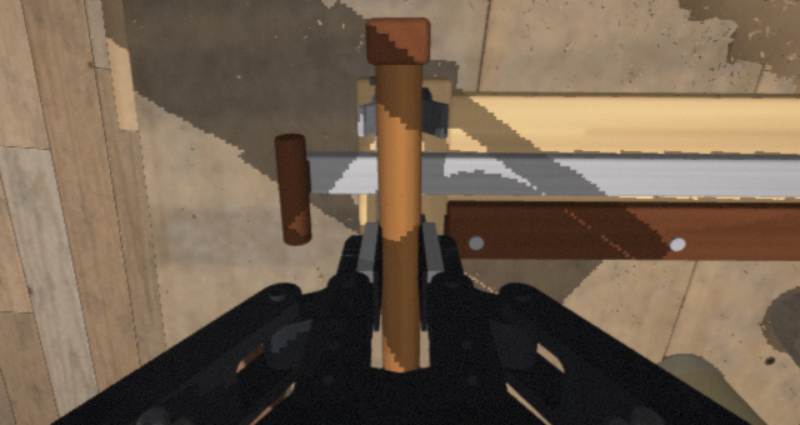

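The rod is centred over the clips: clip edges at 358 and 447, rod at 378–420, and parallel to the handle. That was the last picture; from here I check by numbers.

Request:
servo_tool(
  plan=[
    [[0.0005,0,-0.015,0,0],[0,0,-0.015,0,0],[0,0,-0.01,0,0],[0,0,-0.004,0,0],[0,0,-0.003,0,0],[0,0,-0.003,0,0],[0,0,-0.002,0,0],[0,0,0,0,0]],
  ],
  force=80,
)

```text
time: 36.7
tool_pos: [464.3, -221.6, 149.6]
tcp_rot: [179.9, 0.0, 94.2]
ft_force: [2.0, 2.1, 0.3]
finger_gap: 12.6
grip_force: 80.6
```

Request:
servo_tool(
  plan=[
    [[0,0,-0.002,0,0],[0,0,-0.002,0,0],[0,0,-0.002,0,0],[0,0,0,0,0]],
  ],
)

```text
time: 37.1
tool_pos: [465.3, -221.8, 147.7]
tcp_rot: [179.8, 0.1, 94.3]
ft_force: [-9.1, 9.4, 33.4]
finger_gap: 12.3
grip_force: 84.7
```

Request:
servo_tool(
  plan=[
    [[0,0,0,0,0],[0,0,0,0,0],[0,0,0,0,0],[0,0,0,0,0]],
  ],
)

```text
time: 37.5
tool_pos: [465.3, -221.8, 147.7]
tcp_rot: [179.8, 0.1, 94.2]
ft_force: [-9.2, 10.1, 33.1]
finger_gap: 12.7
grip_force: 84.6
```

```bash
python3 - <<'E'
from h import *
st=sense();print({k:np.round(st[k],2).tolist() for k in('tool_pos','tcp_rot','ft_force','wrist_torque')})
E
```

```text
{'tool_pos': [465.32, -221.83, 147.72], 'tcp_rot': [179.79, 0.09, 94.25], 'ft_force': [-9.17, 10.05, 33.07], 'wrist_torque': [1.73, 1.49, -0.3]}
```

Request:
servo_tool(
  plan=[
    [[0,0,0.005,0,0],[-0.002,0,0,0,0],[0,0,0,0,0],[0,0,-0.002,0,0],[0,0,-0.002,0,0],[0,0,0,0,0],[0,0,0,0,0]],
  ],
)

```text
time: 38.2
tool_pos: [461.3, -221.2, 143.5]
tcp_rot: [-179.9, -0.0, 94.2]
ft_force: [3.4, 1.8, 0.6]
finger_gap: 12.7
grip_force: 80.6
```

Request:
servo_tool(
  plan=[
    [[0,0,-0.002,0,0],[0,0,0,0,0],[0,0,0,0,0]],
  ],
)

```text
time: 38.5
tool_pos: [461.3, -221.3, 141.6]
tcp_rot: [-180.0, -0.0, 94.2]
ft_force: [3.3, 0.6, -1.7]
finger_gap: 12.4
grip_force: 80.4
```

The wall contact is gone and only the jaw pushes (fx about +3). Continuing down.

Request:
servo_tool(
  plan=[
    [[0,0,-0.002,0,0],[0,0,-0.002,0,0],[0,0,-0.002,0,0],[0,0,0,0,0],[0,0,0,0,0]],
  ],
)

```text
time: 39.0
tool_pos: [461.3, -221.4, 135.8]
tcp_rot: [-180.0, -0.0, 94.2]
ft_force: [2.6, 0.6, -2.0]
finger_gap: 12.9
grip_force: 80.3
```

Request:
servo_tool(
  plan=[
    [[0,0,-0.002,0,0],[0,0,-0.001,0,0],[0,0,-0.001,0,0],[0,0,0,0,0],[0,0,0,0,0]],
  ],
)

```text
time: 39.5
tool_pos: [461.6, -221.5, 132.1]
tcp_rot: [-180.0, -0.0, 94.2]
ft_force: [2.8, 0.7, -1.5]
finger_gap: 12.4
grip_force: 80.4
```

Request:
servo_tool(
  plan=[
    [[0,0,-0.001,0,0],[0,0,-0.001,0,0],[0,0,-0.001,0,0],[0,0,0,0,0],[0,0,0,0,0]],
  ],
)

```text
time: 40.0
tool_pos: [461.9, -221.6, 131.1]
tcp_rot: [180.0, 0.0, 94.3]
ft_force: [-5.6, 4.8, 17.3]
finger_gap: 12.5
grip_force: 82.8
```

Request:
servo_tool(
  plan=[
    [[0,0,-0.001,0,0],[0,0,0,0,0],[0,0,0.001,0,0.02],[0,0,0,0,0.035],[0,0,0,0,0.035],[0,0,0.01,0,0.035],[0,0,0.03,0,0.035],[0,0,0.02,0,0.035],[0,0,0,0,0],[0,0,0,0,0]],
  ],
)

```text
time: 41.0
tool_pos: [461.9, -221.7, 189.8]
tcp_rot: [179.9, 0.0, 94.2]
ft_force: [-0.3, 0.4, -0.3]
finger_gap: 6.8
grip_force: 0.0
```

Request:
servo_tool(
  plan=[
    [[0.001,0,0,0,0],[0,0,0,0,0],[0,0,-0.02,0,0],[0,0,-0.015,0,0],[0,0,-0.006,0,0],[0,0,-0.003,0,0],[0,0,-0.002,0,0],[0,0,-0.001,0,0],[0,0,0,0,0],[0,0,0,0,0]],
  ],
)

```text
time: 42.0
tool_pos: [463.5, -221.4, 143.5]
tcp_rot: [179.9, 0.0, 94.3]
ft_force: [-0.5, 4.1, 6.4]
finger_gap: 0.0
grip_force: 3.2
```

Request:
servo_tool(
  plan=[
    [[0,0,-0.002,0,0],[0,0,-0.001,0,0],[0,0,0,0,0],[0,0,0,0,0]],
  ],
)

```text
time: 42.4
tool_pos: [465.2, -221.3, 143.1]
tcp_rot: [179.7, 0.1, 94.3]
ft_force: [-1.8, 10.9, 22.7]
finger_gap: 0.1
grip_force: 11.5
```

Request:
servo_tool(
  plan=[
    [[0,0,0.01,0,0],[0,0,0.03,0,0],[0,0,0.04,0,0],[0,0,0.04,0,0],[-0.01,-0.012,0.016,0,0],[-0.016,-0.02,0,0,0],[0,0,0,0,0],[0,0,0,0,0],[0,0,0,0,0]],
  ],
)

```text
time: 43.3
tool_pos: [436.7, -253.1, 274.8]
tcp_rot: [-180.0, -0.0, 94.2]
ft_force: [-0.6, 0.4, -0.1]
finger_gap: 0.1
grip_force: 0.0
```

```bash
python3 - <<'E'
from h import *
np.set_printoptions(precision=1,suppress=True)
s=snap('wrist','w12.png');t=snap('top','t12.png');sc=snap('scene','s12.png');print(sense()['tool_pos'])
h=cv2.cvtColor(s['frame'],cv2.COLOR_BGR2HSV)
m=cv2.inRange(h,(0,100,40),(25,255,255));m=cv2.morphologyEx(m,cv2.MORPH_OPEN,np.ones((3,3)))
for c in cv2.findContours(m,0,2)[0]:
    if cv2.contourArea(c)>300:
        b=cv2.boxPoints(cv2.minAreaRect(c));P=np.array([ray(s,*p,70)[:2] for p in b]);print(b.round().tolist(),P.mean(0))
a=np.radians(4.2);X=np.array([np.cos(a),np.sin(a)]);Y=np.array([-X[1],X[0]])
print('seat',[proj(s,[*(np.array([463.,-222])+y*Y),z]) for y,z in((-42,63),(0,63),(42,63))],proj(s,(406,-225.5,70)))
def prof(f):  # grey along jig x through each clip, at z=92
    st={} 
    return f
# jaw tops: grey profiles at z=92 along x rel. handle, both before (w9) and now
T9=cv2.imread('pics/w9.png')
H=np.array([405.9,-225.5])
for y in(41,-42):
    for nm,f in(('now',s['frame']),('w9',T9)):
        g=cv2.cvtColor(f,cv2.COLOR_BGR2GRAY);r_=[]
        for x in range(26,90,2):
            u,v=proj(s,[*(H+x*X+y*Y),92]);r_.append(int(g[int(round(v)),int(round(u))]))
        print(y,nm,r_)
E
```

```text
[ 436.8 -252.9  274.7]
[[198.0, 273.0], [242.0, 255.0], [254.0, 283.0], [210.0, 302.0]] [ 351.7 -358. ]
[[321.0, 159.0], [331.0, 159.0], [331.0, 194.0], [321.0, 194.0]] [ 441.5 -247.8]
[[277.0, 114.0], [295.0, 114.0], [297.0, 185.0], [279.0, 185.0]] [ 405.9 -227.1]
[[339.0, 44.0], [639.0, 44.0], [639.0, 235.0], [339.0, 235.0]] [ 579.2 -212.1]
seat [(np.float64(351.06706756451524), np.float64(193.58065230485923)), (np.float64(352.50586789750923), np.float64(148.28608678038682)), (np.float64(354.08107029460194), np.float64(98.69747705233672))] (np.float64(286.9816962372808), np.float64(148.86591898555247))
41 now [77, 72, 85, 95, 95, 95, 92, 87, 72, 73, 79, 82, 84, 89, 109, 115, 114, 89, 60, 29, 66, 60, 65, 62, 61, 84, 85, 182, 183, 180, 183, 184]
41 w9 [77, 73, 81, 98, 95, 97, 90, 88, 73, 75, 76, 82, 86, 87, 63, 89, 90, 88, 70, 37, 69, 62, 63, 61, 59, 77, 90, 183, 181, 180, 178, 179]
-42 now [116, 91, 67, 71, 72, 73, 138, 107, 80, 75, 78, 86, 83, 86, 73, 72, 71, 62, 66, 41, 40, 37, 36, 41, 40, 46, 56, 58, 66, 70, 72, 72]
-42 w9 [116, 88, 70, 72, 69, 72, 109, 83, 72, 74, 84, 84, 84, 82, 72, 72, 69, 70, 66, 37, 37, 37, 38, 37, 39, 44, 63, 56, 68, 70, 71, 69]
```

The jaw outline matches the earlier shut view, the rod top is at seat height, and the bar is down.

```bash
python3 -c "
from bench import r;print(r.hand_in())"
```

```text
the job is handed in; nothing more can be done
None
```

I handed the job in at about 43 s. The three slips present lie across both rack rails, the clamp bar is folded down, and the keeper rod sits at the bottom of the clips with the jaw shut. The final rod, jaw and bar state was checked by contact force and image comparison, as the 14 pictures were used up, and the hand-in gave no verdict.

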